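Hang the lift-off stop gate on the packing conveyor

TASK

Pick up the white gate leaf that has two steel hinge sockets on one end, and hang it on the conveyor's hinge post: lower both sockets together over the two upright pintles, without dropping it, until it sits fully home, standing straight across the belt with its foot end over the rubber pad on the opposite rail. Leave the plain divider panel where it stands, and let go of the gate when it is home.

Things in the scene. Friction and masses are not known exactly. Their poses are not given: they have to be found in the camera images.
- gate_grip (a point): Centre of the grip tab topping the loose white gate (0.3-0.6 kg, stands upright on the bench, balanced under the tab). Tab 70 mm long (x), 16 thick (y, grip across it), its top 17 above this point. From 15 below: panel 10 thick, fingers may straddle it. Gate underside 125 below. x: from hinge end to foot end; z up. Foot, 56 wide, 30 long, level with the underside, 115 along +x.
- gate_socket (a point): Centre of the lower mouth of the gate's lower socket, level with its underside; gate_grip is 100 mm along +x and 125 up. Two steel ring sockets on one upright axis, undersides 0 and 90 up, each 40 outside, 30 bore, 20 tall, open through. Arms 14 thick join them to the panel, which starts 45 from the axis. Axes as gate_grip. Home: this point on point pintle, x axes alike.
- pintle (a point): Foot of the post's lower pintle, on its bracket, 70 mm above bench. Upper pintle 90 above, same axis. Each 26 tall, 25 wide, tapering to 8. Gap for the lower socket to enter sideways, along -x: from 26 up to upper bracket's underside at 82. Brackets end 16 along +x; post face 40 along -x, top 100 up. x: across belt to a pad (220 off, 1 lower). Belt 15 lower, carton on it 35 tall, over 180 off.
- divider: Bystander to leave alone: loose white divider panel standing on the bench, same grip tab and panel as the gate but a foot at each end and no steel sockets. 260 mm long (x), 56 wide at the feet, 142 tall. Origin at the centre of its underside. It and the gate stand side by side, centres at least 140 apart in y, in either order; it may stand between gate and conveyor.

How it is judged:
By the outcome, as a careful person would: the job done as asked, in the order asked, and still so for the second after the job is handed in, with the robot touching nothing.
It also fails if it takes over 46 s, if anything falls off the work surface, if the arm or the gripper's body presses on something with over 40 N, if the wrist force passes 120 N, or if a joint passes its speed limit or range.

ROBOT

A 6-joint arm with a two-finger parallel gripper is mounted at the origin on the work surface. World frame = base frame: x ahead of the robot, y to its left, z up, the work surface at z = 0. Lengths are in m, angles in rad, forces in N, time in s.
With the tool pointing down it reaches from about 0.425 to 0.95 m from the base axis. Payload 3.5 kg.
Tool frame: the origin (TCP) lies between the finger pads; the fingertips stand 25 mm ahead of it and the grasp point (between the pads) lies 6 mm ahead of it (ctrl.finger_overhang is the distance from the TCP to the fingertips, in m); x points along the fingers, y is the direction in which the jaws open and shut, and the axes are right-handed (so a half turn about x gives the same grasp; the last joint's range is limited). The gripper opens to 85 mm and grips with 20 to 120 N. Pads are 22 mm wide; open, the fingers measure 114 mm over their backs; the gripper's body (76 mm by 85 mm) begins 54 mm behind the grasp point. The pads swing forward as they close: fully open they stand 13 mm farther back than shut.
Start: joints at [-1.435, 0.286, 1.577, -0, 1.279, -0.15], TCP at [0.19, -0.648, 0.256] pointing down, gripper open.
Joint ranges: [-2.77, 2.77], [-0.9, 2.22], [0.21, 2.48], [-1.53, 4.67], [0.24, 2.81], [-2.84, 2.84]. Speed limits (rad/s): [2.79, 2.79, 3.14, 3.14, 3.14, 3.14].

INTERFACE

Orientations are given as a unit quaternion [x, y, z, w].
In Python, from plant import ctrl gives the robot as it stands.
- The arm moves only by the tool play_rows, never from a script. Its argument "targets" is a list of rows, each an object with "delta_pos": the shift along the world's x, y, z normalised to -1 to 1, where 1 is 1000 mm, a list of three; "delta_rot": the turn, a rotation vector about the world's x, y, z normalised to -1 to 1, where 1 is pi rad, a list of three; "claw": the finger opening in mm, from 0 to 85.4. In form: [{"delta_pos": [tx, ty, tz], "delta_rot": [wx, wy, wz], "claw": claw}, ...]. A call has 1 to 20 rows; each row is the pose to reach, as a shift and turn from the pose measured when the call began, turning the shorter way round; what a row does not reach only later rows make up. A row lasts 1/12 s, in which the tool goes at most 41.7 mm and 7.16 degrees, less where a joint would pass 70% of its speed; a pose out of reach is approached as far as the arm can. A call with a number of a shift or a turn outside -1 to 1 is refused whole. A call with a gripper value outside its range is refused whole. The fingers move at their own pace and stop on an object; "newtons" is the grip in N (left out, the last holds). Time passes only in rows, so rows that repeat a pose let the fingers close. It gives the time, the measured TCP pose, the force and the opening at its end, in the units of the state.
- ctrl.get_state(): the state, without advancing time (a new reading comes with each control period).
- ctrl.read_camera(name): name is "scene" or "side" or "wrist"; returns the picture (400x640x3 uint8, blue, green, red); there is no depth.
- ctrl.calibration(name): a dict with "fx", "fy", "cx", "cy" (pixels), "k1" (the pictures are not rectified: a ray, as slopes to the right and down, at radius r is drawn at 1 + k1 r^2 times it, then the intrinsics apply), "camera_from_world" (4x4, takes a point from world to camera coordinates). Camera axes: x right, y down, z forward; pixel columns grow to the right and rows downward; lengths in m; the calibration is good to about 2 mm. A picture is of the moment at which its call begins: read the wrist's pose just before it. calibration takes no time and is no camera call; for the wrist camera it gives the pose at the moment of the call.
- ctrl.sign_off(): hands the job in, once; it reports no verdict.
The state is a dict: "time": time; "qpos": joint angles; "dq": joint speeds; "joint_efforts": joint torques, N m; "eef_pos": TCP position; "tcp_rot": TCP orientation; "contact_force": force on the tool from outside, world axes, zero at the start; "wrist_torque": the same for the moment, N m; "opening": opening from 0.0 (shut) to 1.0 (fully open).
Only numpy, scipy, OpenCV 4.12 (cv2) and the standard library are available. Lean on these libraries where they do the work, as an engineer would, in place of code of your own. Each camera call takes 0.05 s, during which the arm holds its last target. There are 200 camera calls.

## Working session

There is one attempt and no reset: what is moved stays moved. The work goes in short steps, Python scripts to look and compute and a tool call to move; the robot and the scene stay as the last step left them, time stands still between calls to the robot, and variables do not carry over. Pictures are saved under pics/ and viewed, about 8 in all and at most 12, crops included, and the job is handed in when it is done.

Besides the shell and the picture viewer there is one more tool, called after "Call:" as name(argument=value, ...), one argument or row to a line, values as JSON. play_rows: Moves the arm, as the interface text tells. Its arguments: {"type":"object","properties":{"targets":{"type":"array"},"newtons":{"type":"number"}},"required":["targets"]}

```bash
mkdir -p pics; cat > h.py <<'E'
import numpy as np, cv2
from plant import ctrl
def look(n,f=None):
    c=ctrl.calibration(n); im=np.array(ctrl.read_camera(n))
    if f: cv2.imwrite('pics/'+f,im); np.savez('pics/'+f+'.npz',im=im,T=np.array(c['camera_from_world']),K=[c[k] for k in('fx','fy','cx','cy','k1')])
    return im,c
def kd(c):
    return np.array([[c['fx'],0,c['cx']],[0,c['fy'],c['cy']],[0,0,1.]]),np.array([c['k1'],0,0,0.])
def ray(c,uv):
    K,D=kd(c);p=cv2.undistortPoints(np.array(uv,float).reshape(-1,1,2),K,D).reshape(-1,2)
    T=np.array(c['camera_from_world']);R=T[:3,:3];o=-R.T@T[:3,3]
    return o,(np.c_[p,np.ones(len(p))]@R)
def onz(c,uv,z):
    o,d=ray(c,uv);z=np.broadcast_to(z,len(d));return o+d*((z-o[2])/d[:,2])[:,None]
def proj(c,P):
    K,D=kd(c);T=np.array(c['camera_from_world'])
    return cv2.projectPoints(np.array(P,float).reshape(-1,1,3),cv2.Rodrigues(T[:3,:3])[0],T[:3,3],K,D)[0].reshape(-1,2)
def cal(f):
    z=np.load('pics/'+f+'.npz');return z['im'],dict(zip(('fx','fy','cx','cy','k1'),z['K']))|{'camera_from_world':z['T']}
E
python3 - <<'E'
from h import *
for n in('scene','side'):
    im,c=look(n,n+'0.png'); T=np.array(c['camera_from_world']);print(n,-T[:3,:3].T@T[:3,3],T[2,:3],c['fx'],c['k1'])
s=ctrl.get_state();print(s['eef_pos'],s['tcp_rot'],s['time'])
E
```

```text
scene [ 1.04083572 -0.05700385  1.08105403] [-0.49907966  0.14959552 -0.85354594] 499.8526595551363 0.005642096233806476
side [0.25828448 0.656112   0.80782161] [ 0.24261872 -0.58852276 -0.77121794] 422.0859157241388 -0.0949399173927962
[ 0.19025075 -0.64707379  0.25506744] [ 0.69990972  0.10145486 -0.69988785  0.0999514 ] 0.1
```

View pics/scene0.png

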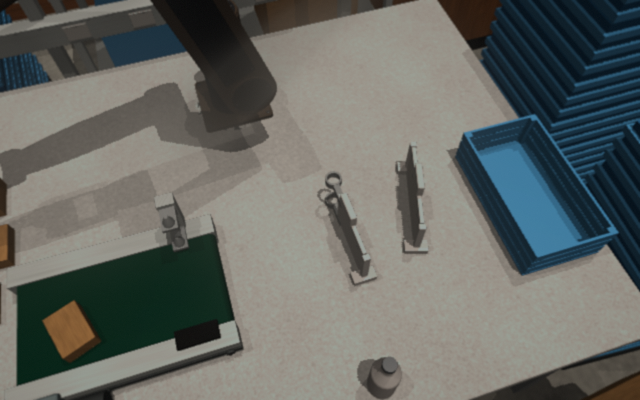

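View pics/side0.png

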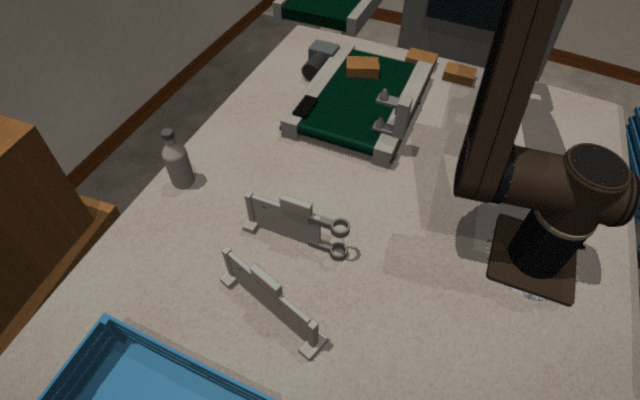

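The scene view shows the gate at about (345,230), with its rings at (333,180) and (325,196). The divider is at (412,200), the post at (172,222) and the pad at (198,334). In the side view the gate is at (290,220) and the pintles are at (383,95) and (380,122). I'll enlarge both.

```bash
python3 - <<'E'
from h import *
s,_=cal('scene0.png');d,_=cal('side0.png')
def cr(im,x,y,w,h,k,g=10):
    o=cv2.resize(im[y:y+h,x:x+w],None,fx=k,fy=k,interpolation=cv2.INTER_CUBIC)
    o=cv2.convertScaleAbs(o,alpha=1.4)
    for i in range(0,w,g):
        cv2.line(o,(i*k,0),(i*k,4 if (x+i)%20 else 9),(0,0,255),1)
        if (x+i)%20==0: cv2.putText(o,str(x+i),(i*k,18),0,.35,(0,0,255))
    for j in range(0,h,g):
        cv2.line(o,(0,j*k),(4,j*k),(0,0,255),1)
        if (y+j)%20==0: cv2.putText(o,str(y+j),(6,j*k+4),0,.35,(0,0,255))
    return o
a=cr(s,310,160,80,130,4);b=cr(s,140,180,120,75,4)
e=cr(s,140,300,120,75,3)
A=np.zeros((600,800,3),np.uint8);A[:520,:320]=a;A[:300,320:]=b;A[300:525,320:680]=e
cv2.imwrite('pics/c1.png',A)
a=cr(d,240,180,120,90,4);b=cr(d,360,75,80,90,4);e=cr(d,270,70,130,76,3)
A=np.zeros((600,800,3),np.uint8);A[:360,:480]=a;A[:360,480:]=b;A[365:593,:390]=e
cv2.imwrite('pics/c2.png',A)
E
```

```text
(no output)
```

View pics/c1.png

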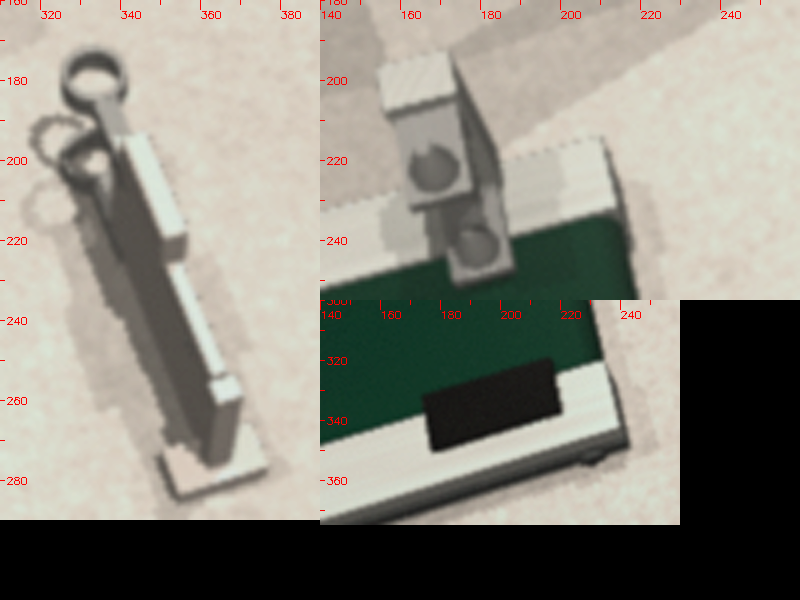

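View pics/c2.png

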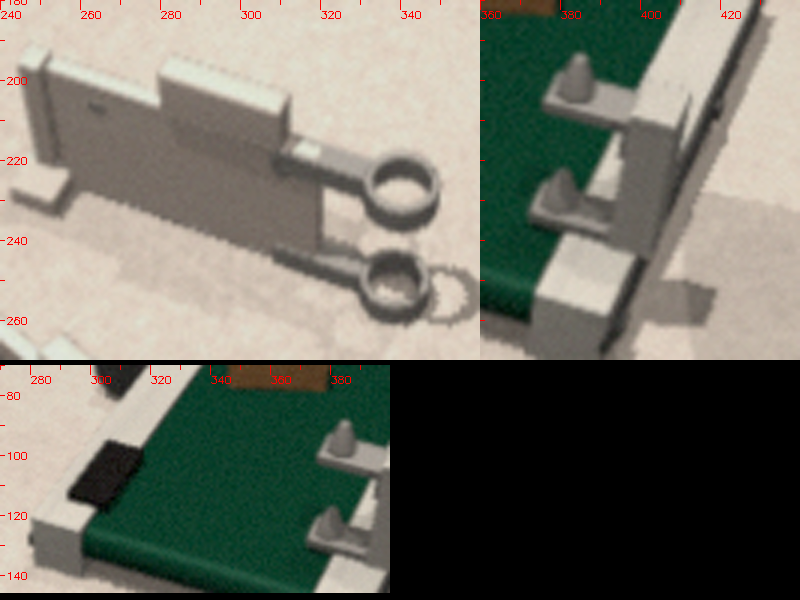

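```bash
python3 - <<'E'
from h import *
_,s=cal('scene0.png');_,d=cal('side0.png')
def tri(a,b):
    o1,d1=ray(s,[a]);o2,d2=ray(d,[b]);d1=d1[0]/np.linalg.norm(d1);d2=d2[0]/np.linalg.norm(d2)
    t=np.linalg.lstsq(np.c_[d1,-d2],o2-o1,rcond=None)[0];p=o1+t[0]*d1;q=o2+t[1]*d2
    return (p+q)/2,np.linalg.norm(p-q)
L=dict(tab=((348.5,206.8),(296.2,200.5),.142),ringU=((333.5,179),(340.3,225),.11),ringL=((332,200),(338.7,250.5),.02),
pU=((168.2,220),(385,89.2),.186),pUb=((168.5,223),(384.5,99),.160),pL=((178.7,238.7),(380.7,117.5),.096),pLb=((179.2,242),(381.2,128),.07),pad=((197.2,335),(305.3,106.6),.069))
np.set_printoptions(precision=4,suppress=True)
P={}
for k,(a,b,z) in L.items():
    P[k]=A=onz(s,[a],z)[0];B=onz(d,[b],z)[0];print(k,A[:2],B[:2],*tri(a,b));P[k]=(A+B)/2
an=lambda v:np.degrees(np.arctan2(v[1],v[0]))
print('gate yaw',an(P['tab']-P['ringU']),np.linalg.norm((P['tab']-P['ringU'])[:2]))
print('pin yaw',an(P['pad']-P['pUb']),an(P['pad']-P['pLb']),np.linalg.norm((P['pad']-P['pUb'])[:2]))
t=onz(s,[(340,195),(346.7,193.7),(356.7,218.7),(350.7,220)],.142);print('tab corners',t[:,:2].tolist(),an(t[3]-t[0]),an(t[2]-t[1]))
r=onz(s,[(174.3,331.7),(216.7,320),(220,337.3),(177.3,350.7)],.069);print('pad edge',an(r[1]-r[0])-90,an(r[2]-r[3])-90)
r=onz(d,[(305.7,95),(317.7,100),(305,118.3),(292.7,113.3)],.069);print('pad edge side',an(r[3]-r[0])-90,an(r[2]-r[1])-90)
# divider
print('div',onz(s,[(410,147),(421,240)],.142)[:,:2])
# carton
print('carton',onz(s,[(43,318),(80,302),(101,342),(65,358)],.09)[:,:2].tolist())
# rails
r=onz(s,[(10,285),(208,221)],.07); print('rail',an(r[1]-r[0])-90, r[:,:2].tolist())
E
```

```text
tab [0.5222 0.1641] [0.5138 0.167 ] [0.5173 0.1643 0.1361] 0.003933152140020699
ringU [0.422  0.1637] [0.4156 0.1664] [0.4176 0.164  0.105 ] 0.002808105311178191
ringL [0.4233 0.1604] [0.4136 0.1697] [0.4161 0.1627 0.0081] 0.0007284154629971535
pU [ 0.4602 -0.2096] [ 0.4483 -0.2125] [ 0.4523 -0.2133  0.1811] 0.009470046695118832
pUb [ 0.4508 -0.2146] [ 0.445  -0.2083] [ 0.4469 -0.2157  0.1542] 0.0005252429799977357
pL [ 0.4568 -0.2101] [ 0.4487 -0.2127] [ 0.4515 -0.2128  0.0927] 0.0068673538603092246
pLb [ 0.4501 -0.2145] [ 0.4411 -0.2031] [ 0.4438 -0.2161  0.0589] 0.00025972082413701434
pad [ 0.6733 -0.2148] [ 0.664  -0.2052] [ 0.6695 -0.2165  0.0591] 0.0003473323562138235
gate yaw 0.3178145961106813 0.09920720014785185
pin yaw 0.37058014980816933 -0.3089037174982091 0.22072342589710636
tab corners [[0.4875412671306868, 0.15645141221042502], [0.48897333399673437, 0.17170290707879177], [0.555915443360438, 0.17092765138478433], [0.5549059501388058, 0.15756756985829107]] 0.94924029148769 -0.6635120118418294
pad edge -1.8467773410136346 -0.006957443471847569
pad edge side 1.1132665598304499 0.4106076668383025
div [[0.4128 0.3564]
 [0.6463 0.2814]]
carton [[0.5479752306983374, -0.5056628785470797], [0.5364112158940216, -0.43118939149286895], [0.6352203084060248, -0.39678046816490387], [0.6453295589219687, -0.4668311785501683]]
rail 2.9514346580785826 [[0.43927352302146716, -0.5807278121447961], [0.41663558109105736, -0.14164945768990767]]
```

Both views agree to about a centimetre. The gate yaw is about 0 with the tab at (0.518, 0.165), and the pintle is at about (0.449, -0.211) with yaw about 0. Next I work out the tool axes and wrist camera offset for a closer look.

```bash
python3 - <<'E'
from h import *
from scipy.spatial.transform import Rotation as R
s=ctrl.get_state();M=R.from_quat(s['tcp_rot']).as_matrix();print(M.round(3))
c=ctrl.calibration('wrist');T=np.array(c['camera_from_world']);o=-T[:3,:3].T@T[:3,3]
print('cam in tool',M.T@(o-s['eef_pos']),'fwd in tool',M.T@T[2,:3],'right',M.T@T[0,:3],c['fx'])
ty=np.degrees(np.arctan2(M[1,1],M[0,1]));print('tool y yaw',ty,'turn to +y',90-ty,'to -y',-90-ty)
E
```

```text
[[-0.     0.282 -0.959]
 [ 0.002 -0.959 -0.282]
 [-1.    -0.002 -0.   ]]
cam in tool [-0.11789047  0.0007554  -0.08246387] fwd in tool [9.46493320e-01 7.70420995e-04 3.22722484e-01] right [-8.33518882e-04  9.99999651e-01  5.73227105e-05] 359.0197880507393
tool y yaw -73.62465356230297 turn to +y 163.62465356230297 to -y -16.375346437697033
```

Call:
play_rows(
  targets=[
    {"delta_pos":[0.02,0.02,0.065],"delta_rot":[0,0,-0.03],"claw":85},
    {"delta_pos":[0.34,0.437,0.065],"delta_rot":[0,0,-0.091],"claw":85},
    {"delta_pos":[0.34,0.437,0.065],"delta_rot":[0,0,-0.091],"claw":85},
    {"delta_pos":[0.34,0.437,0.065],"delta_rot":[0,0,-0.091],"claw":85},
    {"delta_pos":[0.34,0.437,0.065],"delta_rot":[0,0,-0.091],"claw":85},
    {"delta_pos":[0.34,0.437,0.065],"delta_rot":[0,0,-0.091],"claw":85},
    {"delta_pos":[0.34,0.437,0.065],"delta_rot":[0,0,-0.091],"claw":85},
    {"delta_pos":[0.34,0.437,0.065],"delta_rot":[0,0,-0.091],"claw":85},
    {"delta_pos":[0.34,0.437,0.065],"delta_rot":[0,0,-0.091],"claw":85},
    {"delta_pos":[0.34,0.437,0.065],"delta_rot":[0,0,-0.091],"claw":85},
    {"delta_pos":[0.34,0.437,0.065],"delta_rot":[0,0,-0.091],"claw":85},
    {"delta_pos":[0.34,0.437,0.065],"delta_rot":[0,0,-0.091],"claw":85},
    {"delta_pos":[0.34,0.437,0.065],"delta_rot":[0,0,-0.091],"claw":85},
    {"delta_pos":[0.34,0.437,0.065],"delta_rot":[0,0,-0.091],"claw":85},
    {"delta_pos":[0.34,0.437,0.065],"delta_rot":[0,0,-0.091],"claw":85},
    {"delta_pos":[0.34,0.437,0.065],"delta_rot":[0,0,-0.091],"claw":85},
    {"delta_pos":[0.34,0.437,0.065],"delta_rot":[0,0,-0.091],"claw":85},
    {"delta_pos":[0.34,0.437,0.065],"delta_rot":[0,0,-0.091],"claw":85},
    {"delta_pos":[0.34,0.437,0.065],"delta_rot":[0,0,-0.091],"claw":85},
  ],
)

```text
time: 1.68
eef_pos: [0.5295, -0.2113, 0.3197]
tcp_rot: [-0.707, 0.0, 0.707, 0.002]
contact_force: [0.2, 0.5, 0.5]
opening: 0.996
```

```bash
python3 - <<'E'
from h import *
s=ctrl.get_state();print(s['eef_pos'],s['tcp_rot'],s['time'])
look('wrist','w1.png')
E
```

```text
[ 0.5294846  -0.21128136  0.3197342 ] [-7.07003736e-01  1.51320511e-05  7.07207958e-01  1.61900319e-03] 1.6833
```

View pics/w1.png

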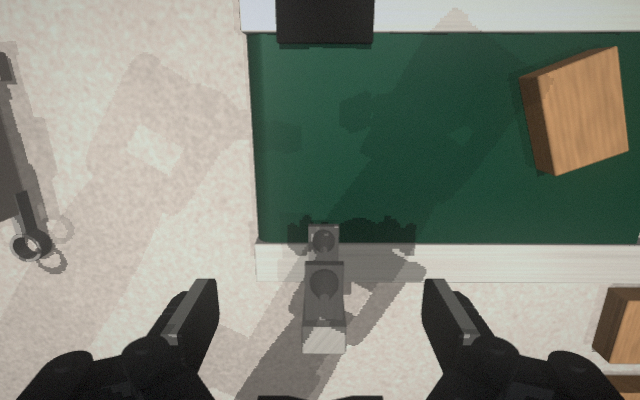

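The wrist view shows the upper pintle at about (324,282), the lower one at (323,240), the post top at (323,336) and the pad edge at row 42. The gate is at the far left. I'll enlarge the post and fit the rail and pad edges.

```bash
python3 - <<'E'
from h import *
im,c=cal('w1.png')
o=cv2.resize(im[215:360,280:370],None,fx=4,fy=4,interpolation=cv2.INTER_CUBIC);o=cv2.convertScaleAbs(o,alpha=1.7)
for i in range(0,90,10): cv2.putText(o,str(280+i),(i*4,10),0,.35,(0,0,255));cv2.line(o,(i*4,12),(i*4,16),(0,0,255))
for i in range(0,145,10): cv2.putText(o,str(215+i),(0,i*4+4),0,.35,(0,0,255))
cv2.imwrite('pics/w1c.png',o)
g=((im[:,:,1].astype(int)-im[:,:,2])>20)
an=lambda v:np.degrees(np.arctan2(v[1],v[0]))
def fit(cols,top,z):
    pts=[]
    for u in cols:
        v=np.where(g[:,u])[0]
        if len(v): pts.append((u,v.min()-.5 if top else v.max()+.5))
    p=onz(c,pts,z);k=np.polyfit(p[:,1],p[:,0],1);r=p[:,0]-np.polyval(k,p[:,1]);return k, r.std(),-np.degrees(np.arctan(k[0]))
# green boundary with far rail (belt z .055)
print('far',fit([*range(270,276),*range(380,510)],1,.055));print('near',fit([*range(262,300),*range(420,600)],0,.07))
b=im.max(2)<45;n,l,st,ce=cv2.connectedComponentsWithStats(b[:60].astype(np.uint8));i=1+np.argmax(st[1:,4]);print(st[i])
e=np.array([(u,np.where(l[:,u]==i)[0].max()+.5) for u in range(285,370)]);p=onz(c,e,.069);k=np.polyfit(p[:,1],p[:,0],1);print('pad edge yaw',-np.degrees(np.arctan(k[0])),'y mid',onz(c,[(st[i][0],42),(st[i][0]+st[i][2],42)],.069))
E
```

```text
far (array([0.00389929, 0.66031235]), np.float64(0.000596432409221281), np.float64(-0.2234120018775747))
near (array([0.02505408, 0.45711766]), np.float64(0.004277019111134222), np.float64(-1.435193008984752))
[ 277    0   97   45 3787]
pad edge yaw -0.37915765862850903 y mid [[ 0.65080433 -0.17213255  0.069     ]
 [ 0.65056735 -0.26278649  0.069     ]]
```

View pics/w1c.png

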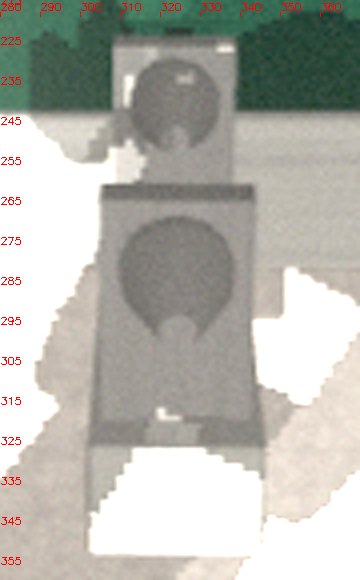

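```bash
python3 - <<'E'
from h import *
im,c=cal('w1.png');np.set_printoptions(precision=4,suppress=True)
q=lambda uv,z:onz(c,[uv],z)[0]
print('U far edge -12.5',q((324.1,268.75),.16)-[.0125,0,0],'bracket-16',q((324.7,264.5),.16)-[.016,0,0],'tip',q((324.5,295),.186))
print('U L/R at base',q((309.5,281),.16),q((338.75,281),.16))
print('L far',q((323.75,229.25),.07)-[.0125,0,0],'tip',q((324.2,249),.096),q((312.75,240),.07),q((334.75,240),.07))
print('bracket L bottom front -16',q((324,224.5),.07))
print('post top',q((322.5,326),.17),q((322.5,353),.17))
E
```

```text
U far edge -12.5 [ 0.4497 -0.2156  0.16  ] bracket-16 [ 0.4503 -0.2161  0.16  ] tip [ 0.4525 -0.2156  0.186 ]
U L/R at base [ 0.4502 -0.2028  0.16  ] [ 0.4501 -0.2284  0.16  ]
L far [ 0.4499 -0.2161  0.07  ] tip [ 0.4507 -0.2163  0.096 ] [ 0.4495 -0.2038  0.07  ] [ 0.4494 -0.2283  0.07  ]
bracket L bottom front -16 [ 0.468  -0.2163  0.07  ]
post top [ 0.4108 -0.2141  0.17  ] [ 0.3816 -0.2141  0.17  ]
```

Pintle at (0.450, -0.216), yaw about -0.3°, and all the cues agree within 1 mm. Now the gate.

Call:
play_rows(
  targets=[
    {"delta_pos":[0.0,0.376,0.0],"delta_rot":[0,0,0],"claw":85},
    {"delta_pos":[0.0,0.376,0.0],"delta_rot":[0,0,0],"claw":85},
    {"delta_pos":[0.0,0.376,0.0],"delta_rot":[0,0,0],"claw":85},
    {"delta_pos":[0.0,0.376,0.0],"delta_rot":[0,0,0],"claw":85},
    {"delta_pos":[0.0,0.376,0.0],"delta_rot":[0,0,0],"claw":85},
    {"delta_pos":[0.0,0.376,0.0],"delta_rot":[0,0,0],"claw":85},
    {"delta_pos":[0.0,0.376,0.0],"delta_rot":[0,0,0],"claw":85},
    {"delta_pos":[0.0,0.376,0.0],"delta_rot":[0,0,0],"claw":85},
    {"delta_pos":[0.0,0.376,0.0],"delta_rot":[0,0,0],"claw":85},
    {"delta_pos":[0.0,0.376,0.0],"delta_rot":[0,0,0],"claw":85},
    {"delta_pos":[0.0,0.376,0.0],"delta_rot":[0,0,0],"claw":85},
    {"delta_pos":[0.0,0.376,0.0],"delta_rot":[0,0,0],"claw":85},
    {"delta_pos":[0.0,0.376,0.0],"delta_rot":[0,0,0],"claw":85},
    {"delta_pos":[0.0,0.376,0.0],"delta_rot":[0,0,0],"claw":85},
  ],
)

```text
time: 2.9
eef_pos: [0.5298, 0.1631, 0.3198]
tcp_rot: [-0.707, 0.001, 0.707, 0.003]
contact_force: [0.3, 0.3, 0.2]
opening: 0.995
```

```bash
python3 - <<'E'
from h import *
s=ctrl.get_state();print(s['eef_pos'],s['tcp_rot'],s['time'])
im,c=look('wrist','w2.png')
o=cv2.resize(im[20:345,220:420],None,fx=1.8,fy=1.8,interpolation=cv2.INTER_CUBIC);A=np.zeros((600,800,3),np.uint8);A[:585,:360]=o
r=im[200:345,270:370];r=cv2.resize(r,None,fx=4,fy=4,interpolation=cv2.INTER_CUBIC);A[:580,380:780]=r
for i in range(0,100,10): cv2.putText(A,str(270+i),(380+i*4,10),0,.35,(0,0,255));cv2.line(A,(380+i*4,12),(380+i*4,16),(0,0,255))
for i in range(0,145,10): cv2.putText(A,str(200+i),(380,i*4+4),0,.35,(0,0,255))
for i in range(0,200,20): cv2.putText(A,str(220+i),(int(i*1.8),10),0,.35,(0,0,255))
for i in range(0,325,20): cv2.putText(A,str(20+i),(0,int(i*1.8)+4),0,.35,(0,0,255))
cv2.imwrite('pics/w2c.png',A)
E
```

```text
[0.52984856 0.16305079 0.31984304] [-0.70708341  0.00108968  0.70712481  0.00252217] 2.9
```

View pics/w2c.png

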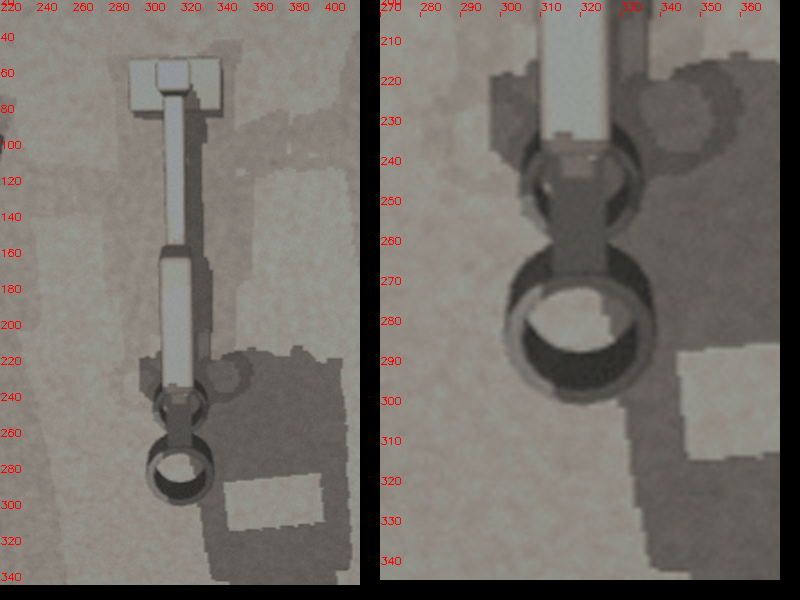

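```bash
python3 - <<'E'
from h import *
im,c=cal('w2.png');np.set_printoptions(precision=4,suppress=True)
q=lambda uv,z:onz(c,[uv],z)[0]
a=[q(p,.142) for p in((310,163.3),(325.5,163.3),(310.25,235),(327.5,235))];print('tab',*a,np.mean(a,0))
print('ring outer L/R',q((301.25,281),.11),q((338.75,281),.11),'near+20',q((320,300.75),.11)+[.02,0,0])
f=[q(p,.142) for p in((306.5,53),(324.8,53),(305.8,71.5),(325,71.5))];print('footpost',*f,np.mean(f,0))
f=[q((220+x/1.8,20+y/1.8),z) for x,y,z in((130,59,.01),(220,59,.01),(130,111,.01),(222,111,.01))];print('foot',*f,np.mean(f,0))
E
```

```text
tab [0.5515 0.1704 0.142 ] [0.5514 0.1574 0.142 ] [0.4866 0.1711 0.142 ] [0.4865 0.1557 0.142 ] [0.519  0.1636 0.142 ]
ring outer L/R [0.4214 0.1821 0.11  ] [0.4212 0.1433 0.11  ] near+20 [0.4177 0.1628 0.11  ]
footpost [0.636  0.1718 0.142 ] [0.6359 0.158  0.142 ] [0.6229 0.1726 0.142 ] [0.6229 0.1578 0.142 ] [0.6294 0.165  0.142 ]
foot [0.6468 0.1921 0.01  ] [0.6465 0.1373 0.01  ] [0.617 0.193 0.01 ] [0.6167 0.1356 0.01  ] [0.6317 0.1645 0.01  ]
```

Call:
play_rows(
  newtons=70,
  targets=[
    {"delta_pos":[-0.012,0.0005,-0.03],"delta_rot":[0,0,0],"claw":85},
    {"delta_pos":[-0.012,0.0005,-0.06],"delta_rot":[0,0,0],"claw":85},
    {"delta_pos":[-0.012,0.0005,-0.09],"delta_rot":[0,0,0],"claw":85},
    {"delta_pos":[-0.012,0.0005,-0.12],"delta_rot":[0,0,0],"claw":85},
    {"delta_pos":[-0.012,0.0005,-0.15],"delta_rot":[0,0,0],"claw":85},
    {"delta_pos":[-0.012,0.0005,-0.17],"delta_rot":[0,0,0],"claw":85},
    {"delta_pos":[-0.012,0.0005,-0.182],"delta_rot":[0,0,0],"claw":85},
    {"delta_pos":[-0.012,0.0005,-0.189],"delta_rot":[0,0,0],"claw":85},
    {"delta_pos":[-0.012,0.0005,-0.189],"delta_rot":[0,0,0],"claw":40},
    {"delta_pos":[-0.012,0.0005,-0.189],"delta_rot":[0,0,0],"claw":20},
    {"delta_pos":[-0.012,0.0005,-0.189],"delta_rot":[0,0,0],"claw":5},
    {"delta_pos":[-0.012,0.0005,-0.189],"delta_rot":[0,0,0],"claw":5},
    {"delta_pos":[-0.012,0.0005,-0.189],"delta_rot":[0,0,0],"claw":5},
    {"delta_pos":[-0.012,0.0005,-0.189],"delta_rot":[0,0,0],"claw":5},
    {"delta_pos":[-0.012,0.0005,-0.189],"delta_rot":[0,0,0],"claw":5},
    {"delta_pos":[-0.012,0.0005,-0.189],"delta_rot":[0,0,0],"claw":5},
  ],
)

```text
time: 4.28
eef_pos: [0.5185, 0.164, 0.1321]
tcp_rot: [0.708, -0.001, -0.706, -0.003]
contact_force: [-0.6, 0.5, 4.7]
opening: 0.18
```

Call:
play_rows(
  targets=[
    {"delta_pos":[0,0,0.005],"delta_rot":[0,0,0],"claw":5},
    {"delta_pos":[0,0,0.015],"delta_rot":[0,0,0],"claw":5},
    {"delta_pos":[0,0,0.035],"delta_rot":[0,0,0],"claw":5},
    {"delta_pos":[0,0,0.06],"delta_rot":[0,0,0],"claw":5},
    {"delta_pos":[0,0,0.085],"delta_rot":[0,0,0],"claw":5},
    {"delta_pos":[0,0,0.105],"delta_rot":[0,0,0],"claw":5},
    {"delta_pos":[0,0,0.115],"delta_rot":[0,0,0],"claw":5},
    {"delta_pos":[0,0,0.115],"delta_rot":[0,0,0],"claw":5},
    {"delta_pos":[0,0,0.115],"delta_rot":[0,0,0],"claw":5},
  ],
)

```text
time: 5.03
eef_pos: [0.518, 0.1639, 0.2463]
tcp_rot: [0.707, -0.001, -0.707, -0.003]
contact_force: [-0.3, -0.5, -5.0]
opening: 0.178
```

Call:
play_rows(
  targets=[
    {"delta_pos":[0.01,-0.01,0],"delta_rot":[0,0,-0.001],"claw":5},
    {"delta_pos":[0.03,-0.03,0],"delta_rot":[0,0,-0.002],"claw":5},
    {"delta_pos":[0.05,-0.055,0],"delta_rot":[0,0,-0.003],"claw":5},
    {"delta_pos":[0.07,-0.08,0],"delta_rot":[0,0,-0.0044],"claw":5},
    {"delta_pos":[0.085,-0.11,0],"delta_rot":[0,0,-0.0044],"claw":5},
    {"delta_pos":[0.1,-0.14,0],"delta_rot":[0,0,-0.0044],"claw":5},
    {"delta_pos":[0.102,-0.17,0],"delta_rot":[0,0,-0.0044],"claw":5},
    {"delta_pos":[0.102,-0.2,0],"delta_rot":[0,0,-0.0044],"claw":5},
    {"delta_pos":[0.102,-0.23,0],"delta_rot":[0,0,-0.0044],"claw":5},
    {"delta_pos":[0.102,-0.26,0],"delta_rot":[0,0,-0.0044],"claw":5},
    {"delta_pos":[0.102,-0.29,0],"delta_rot":[0,0,-0.0044],"claw":5},
    {"delta_pos":[0.102,-0.32,0],"delta_rot":[0,0,-0.0044],"claw":5},
    {"delta_pos":[0.102,-0.345,0],"delta_rot":[0,0,-0.0044],"claw":5},
    {"delta_pos":[0.102,-0.365,0],"delta_rot":[0,0,-0.0044],"claw":5},
    {"delta_pos":[0.102,-0.376,0],"delta_rot":[0,0,-0.0044],"claw":5},
    {"delta_pos":[0.102,-0.38,0],"delta_rot":[0,0,-0.0044],"claw":5},
    {"delta_pos":[0.102,-0.38,0],"delta_rot":[0,0,-0.0044],"claw":5},
    {"delta_pos":[0.102,-0.38,0],"delta_rot":[0,0,-0.0044],"claw":5},
  ],
)

```text
time: 6.53
eef_pos: [0.6198, -0.2152, 0.2452]
tcp_rot: [-0.707, 0.005, 0.707, 0.008]
contact_force: [0.1, 0.5, -4.0]
opening: 0.174
```

```bash
python3 - <<'E'
from h import *
from scipy.spatial.transform import Rotation as R
s=ctrl.get_state();print(s['eef_pos'],s['time'],s['contact_force'],s['wrist_torque'],s['opening']);print(R.from_quat(s['tcp_rot']).as_matrix().round(4))
a,_=look('scene','s3.png');b,_=look('side','d3.png');look('wrist','w3.png')
def cr(im,x,y,w,h,k):
    o=cv2.convertScaleAbs(cv2.resize(im[y:y+h,x:x+w],None,fx=k,fy=k,interpolation=cv2.INTER_CUBIC),alpha=1.3)
    for i in range(0,w,10): cv2.putText(o,str(x+i),(i*k,10),0,.3,(0,0,255))
    for i in range(0,h,10): cv2.putText(o,str(y+i),(0,i*k+4),0,.3,(0,0,255))
    return o
A=np.zeros((600,800,3),np.uint8);A[:600,:400]=cr(a,145,190,100,150,4);A[:400,400:]=cr(b,320,60,100,100,4)
cv2.imwrite('pics/c3.png',A)
E
```

```text
[ 0.61976037 -0.21518224  0.24520659] 6.5333 [ 0.10383492  0.51137935 -4.01287104] [0.01679826 0.04091692 0.01552665] 0.1743643488562678
[[-8.000e-04 -1.870e-02 -9.998e-01]
 [ 4.200e-03 -9.998e-01  1.860e-02]
 [-1.000e+00 -4.200e-03  9.000e-04]]
```

View pics/c3.png

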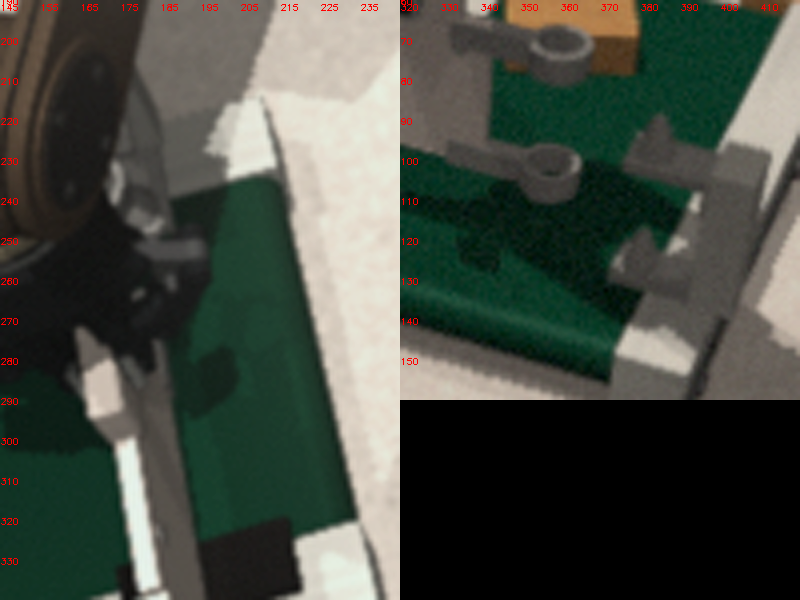

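The scene view hides the rings behind the arm. The side view shows the upper ring's top at (360,71) and the lower ring's at (358,99.5), level with the pintle gap. I'll check the wrist view for yaw.

```bash
python3 - <<'E'
from h import *
_,d=cal('d3.png');np.set_printoptions(precision=4,suppress=True)
print(onz(d,[(360,71.2),(358,99.5)],[.2231,.1331]))
print('pintle ref',onz(d,[(384.5,99),(381.2,128),(385,89.2),(380.7,117.5)],[.16,.07,.186,.096]))
print(proj(d,[(.52,-.216,.2231),(.52,-.216,.1331),(.45,-.216,.16),(.45,-.216,.186),(.45,-.216,.07),(.45,-.216,.096)]))
E
```

```text
[[ 0.5151 -0.2065  0.2231]
 [ 0.5156 -0.2134  0.1331]]
pintle ref [[ 0.445  -0.2083  0.16  ]
 [ 0.4411 -0.2031  0.07  ]
 [ 0.4483 -0.2125  0.186 ]
 [ 0.4487 -0.2127  0.096 ]]
[[359.4157  68.7523]
 [356.7549  98.5148]
 [383.5351  96.8156]
 [384.7841  88.2672]
 [379.5014 124.2333]
 [380.6225 116.6415]]
```

View pics/w3.png

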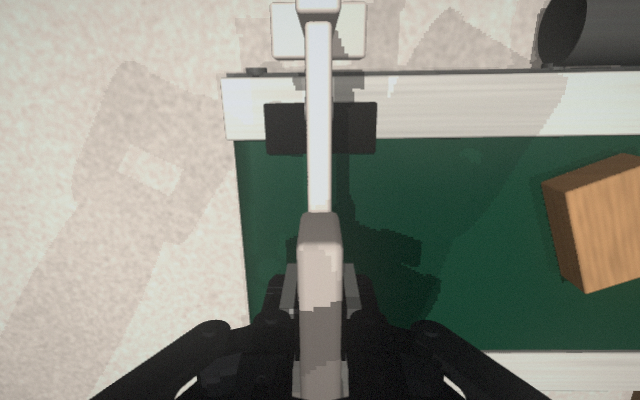

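```bash
python3 - <<'E'
from h import *
im,c=cal('w3.png');np.set_printoptions(precision=4,suppress=True)
g=cv2.cvtColor(im,cv2.COLOR_BGR2GRAY).astype(float)
m=[]
for v in range(60,205,3):
    r=g[v,295:350]; dv=np.diff(cv2.GaussianBlur(r.reshape(1,-1),(5,1),0)[0])
    l=295+np.argmax(dv[:20])+.5; rr=295+25+np.argmin(dv[25:])+.5; 
    m.append((v,l,rr))
m=np.array(m)
for col in (1,2):
    for z in(.225,.24):
        p=onz(c,np.c_[m[:,col],m[:,0]],z);k=np.polyfit(p[:,0],p[:,1],1);r=p[:,1]-np.polyval(k,p[:,0]);ok=abs(r)<.0015;k=np.polyfit(p[ok,0],p[ok,1],1);print(col,z,np.degrees(np.arctan(k[0])),ok.sum(),'y at x=.62',np.polyval(k,.62))
print('foot c',onz(c,[(271,56),(366,57)],.1231),'pad',onz(c,[(265,130),(377,130)],.069))
E
```

```text
1 0.225 -1.0271929284845656 49 y at x=.62 -0.21058285298974586
1 0.24 -1.0271929284845787 49 y at x=.62 -0.2111662813850638
2 0.225 -0.11617451433677269 49 y at x=.62 -0.22065566546537022
2 0.24 -0.11617451433678584 49 y at x=.62 -0.22029294631299665
foot c [[ 0.7206 -0.187   0.1231]
 [ 0.719  -0.2457  0.1231]] pad [[ 0.6698 -0.1718  0.069 ]
 [ 0.6683 -0.2622  0.069 ]]
```

Ring and pintle agree to within about 2 mm, and the gate yaw is about -0.6°. I'll enter sideways by -70.5 mm with a -1 mm trim in y.

Call:
play_rows(
  targets=[
    {"delta_pos":[-0.008,-0.001,0],"delta_rot":[0,0,0.001],"claw":5},
    {"delta_pos":[-0.018,-0.001,0],"delta_rot":[0,0,0.001],"claw":5},
    {"delta_pos":[-0.028,-0.001,0],"delta_rot":[0,0,0.001],"claw":5},
    {"delta_pos":[-0.038,-0.001,0],"delta_rot":[0,0,0.001],"claw":5},
    {"delta_pos":[-0.048,-0.001,0],"delta_rot":[0,0,0.001],"claw":5},
    {"delta_pos":[-0.058,-0.001,0],"delta_rot":[0,0,0.001],"claw":5},
    {"delta_pos":[-0.066,-0.001,0],"delta_rot":[0,0,0.001],"claw":5},
    {"delta_pos":[-0.0705,-0.001,0],"delta_rot":[0,0,0.001],"claw":5},
    {"delta_pos":[-0.0705,-0.001,0],"delta_rot":[0,0,0.001],"claw":5},
    {"delta_pos":[-0.0705,-0.001,0],"delta_rot":[0,0,0.001],"claw":5},
    {"delta_pos":[-0.0705,-0.001,0],"delta_rot":[0,0,0.001],"claw":5},
  ],
)

```text
time: 7.6
eef_pos: [0.5499, -0.2158, 0.2464]
tcp_rot: [0.708, -0.004, -0.707, -0.006]
contact_force: [-0.7, -0.3, -4.3]
opening: 0.176
```

```bash
python3 - <<'E'
from h import *
b,_=look('side','d4.png')
o=cv2.convertScaleAbs(cv2.resize(b[60:150,290:430],None,fx=5,fy=5,interpolation=cv2.INTER_CUBIC),alpha=1.6)
for i in range(0,140,10): cv2.putText(o,str(290+i),(i*5,10),0,.3,(0,0,255))
for i in range(0,90,10): cv2.putText(o,str(60+i),(0,i*5+4),0,.3,(0,0,255))
cv2.imwrite('pics/d4c.png',o)
E
```

```text
(no output)
```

View pics/d4c.png

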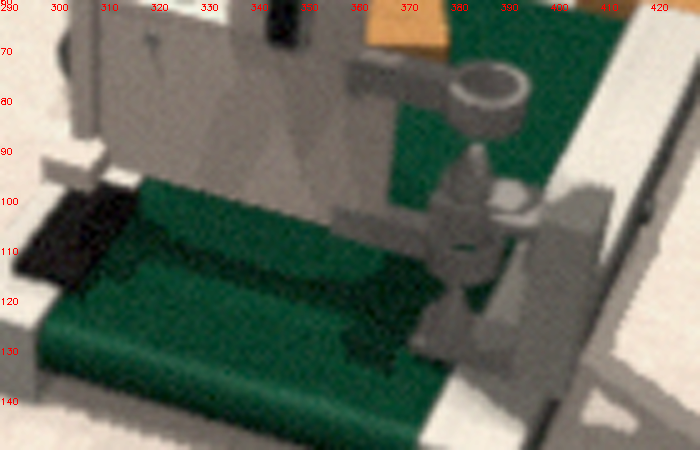

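Both rings sit over their pintles: the upper ring's top is at (388,77) above the upper tip at (385,89), and the lower ring is over the lower tip at (381,117). Lowering most of the way while watching forces.

Call:
play_rows(
  targets=[
    {"delta_pos":[0,0,-0.006],"delta_rot":[0,0,0],"claw":5},
    {"delta_pos":[0,0,-0.012],"delta_rot":[0,0,0],"claw":5},
    {"delta_pos":[0,0,-0.018],"delta_rot":[0,0,0],"claw":5},
    {"delta_pos":[0,0,-0.024],"delta_rot":[0,0,0],"claw":5},
    {"delta_pos":[0,0,-0.029],"delta_rot":[0,0,0],"claw":5},
    {"delta_pos":[0,0,-0.034],"delta_rot":[0,0,0],"claw":5},
    {"delta_pos":[0,0,-0.036],"delta_rot":[0,0,0],"claw":5},
    {"delta_pos":[0,0,-0.036],"delta_rot":[0,0,0],"claw":5},
    {"delta_pos":[0,0,-0.036],"delta_rot":[0,0,0],"claw":5},
  ],
)

```text
time: 8.4
eef_pos: [0.55, -0.2158, 0.2103]
tcp_rot: [0.707, -0.004, -0.707, -0.006]
contact_force: [0.5, -0.2, -3.8]
opening: 0.176
```

Call:
play_rows(
  targets=[
    {"delta_pos":[0,0,-0.002],"delta_rot":[0,0,0],"claw":5},
    {"delta_pos":[0,0,-0.004],"delta_rot":[0,0,0],"claw":5},
    {"delta_pos":[0,0,-0.006],"delta_rot":[0,0,0],"claw":5},
    {"delta_pos":[0,0,-0.007],"delta_rot":[0,0,0],"claw":5},
    {"delta_pos":[0,0,-0.008],"delta_rot":[0,0,0],"claw":5},
    {"delta_pos":[0,0,-0.008],"delta_rot":[0,0,0],"claw":5},
    {"delta_pos":[0,0,-0.008],"delta_rot":[0,0,0],"claw":5},
  ],
)

```text
time: 8.98
eef_pos: [0.55, -0.2158, 0.2022]
tcp_rot: [0.707, -0.004, -0.707, -0.006]
contact_force: [-0.5, -0.0, -3.7]
opening: 0.177
```

Call:
play_rows(
  targets=[
    {"delta_pos":[0,0,-0.001],"delta_rot":[0,0,0],"claw":5},
    {"delta_pos":[0,0,-0.002],"delta_rot":[0,0,0],"claw":5},
    {"delta_pos":[0,0,-0.002],"delta_rot":[0,0,0],"claw":5},
    {"delta_pos":[0,0,-0.002],"delta_rot":[0,0,0],"claw":5},
  ],
)

```text
time: 9.32
eef_pos: [0.5504, -0.216, 0.2016]
tcp_rot: [0.708, -0.004, -0.706, -0.006]
contact_force: [-1.6, 1.6, 3.2]
opening: 0.18
```

Contact at the expected home height (0.2016 against 0.2021). Releasing and backing straight up.

Call:
play_rows(
  targets=[
    {"delta_pos":[0,0,0],"delta_rot":[0,0,0],"claw":20},
    {"delta_pos":[0,0,0],"delta_rot":[0,0,0],"claw":25},
    {"delta_pos":[0,0,0],"delta_rot":[0,0,0],"claw":40},
    {"delta_pos":[0,0,0],"delta_rot":[0,0,0],"claw":60},
    {"delta_pos":[0,0,0],"delta_rot":[0,0,0],"claw":60},
    {"delta_pos":[0,0,0.01],"delta_rot":[0,0,0],"claw":60},
    {"delta_pos":[0,0,0.025],"delta_rot":[0,0,0],"claw":60},
    {"delta_pos":[0,0,0.05],"delta_rot":[0,0,0],"claw":60},
    {"delta_pos":[0,0,0.08],"delta_rot":[0,0,0],"claw":60},
    {"delta_pos":[0,0,0.11],"delta_rot":[0,0,0],"claw":60},
    {"delta_pos":[0,0,0.13],"delta_rot":[0,0,0],"claw":60},
    {"delta_pos":[0,0,0.13],"delta_rot":[0,0,0],"claw":60},
  ],
)

```text
time: 10.32
eef_pos: [0.5522, -0.217, 0.3393]
tcp_rot: [0.711, -0.006, -0.703, -0.004]
contact_force: [0.4, 0.4, 0.5]
opening: 0.704
```

```bash
python3 - <<'E'
from h import *
s=ctrl.get_state();print(s['eef_pos'],s['time'],s['contact_force'],s['opening'])
b,_=look('side','d5.png');w,c=look('wrist','w5.png')
o=cv2.convertScaleAbs(cv2.resize(b[60:150,290:430],None,fx=4,fy=4,interpolation=cv2.INTER_CUBIC),alpha=1.6)
A=np.zeros((600,800,3),np.uint8);A[:360,:560]=o
A[360:600,:384]=cv2.resize(w,(384,240))
q=cv2.resize(w[180:390,230:400],None,fx=1.4,fy=1.15);A[360:360+min(240,len(q)),400:400+q.shape[1]]=q[:240]
for i in range(0,140,10): cv2.putText(A,str(290+i),(i*4,10),0,.3,(0,0,255))
for i in range(0,90,10): cv2.putText(A,str(60+i),(0,i*4+4),0,.3,(0,0,255))
cv2.imwrite('pics/c5.png',A)
_,d=cal('d5.png');print('expected ring tops',proj(d,[(.45,-.216,.18),(.45,-.216,.09),(.45,-.196,.07),(.45,-.216,.186)]))
E
```

```text
[ 0.55224803 -0.21703438  0.33928542] 10.3167 [0.376937   0.36432247 0.51519546] 0.7035895032287248
expected ring tops [[384.49234106  90.26649816]
 [380.36069527 118.4162089 ]
 [377.20072112 128.70412305]
 [384.78409178  88.26722396]]
```

View pics/c5.png

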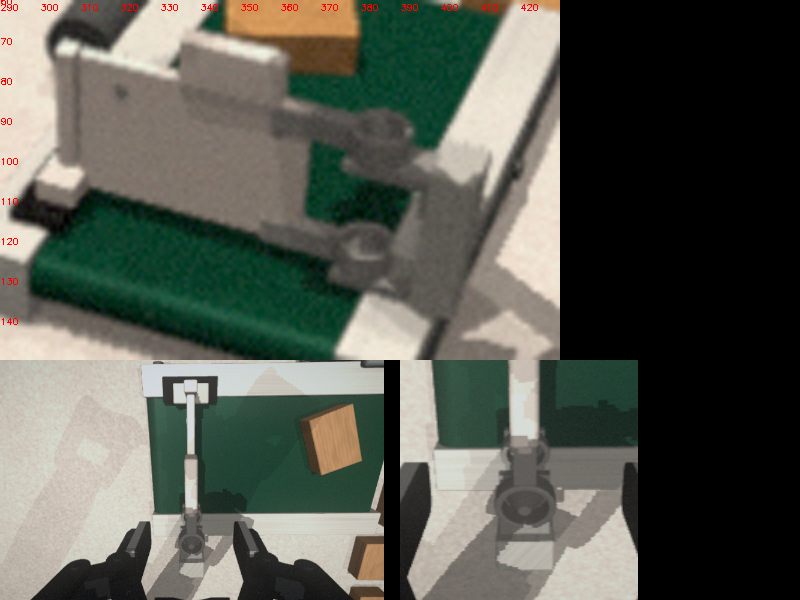

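Both rings are down on their brackets, with the ring tops at about (386,90) and (381,119) against the expected (384,90) and (380,118). The foot rests on the pad. One last numeric check on straightness and full seating.

```bash
python3 - <<'E'
from h import *
im,c=cal('w5.png');np.set_printoptions(precision=4,suppress=True)
g=cv2.cvtColor(im,cv2.COLOR_BGR2GRAY)
for v in (34,40,46,52): 
    e=np.diff(g[v,250:390].astype(int)); print(v,[(250+i,int(e[i])) for i in np.where(abs(e)>35)[0]])
# panel top edges in rows 75..150
C=[]
for v in range(75,150,3):
    r=np.diff(cv2.GaussianBlur(g[v:v+1,295:345].astype(float),(5,1),0)[0]);C.append(((np.argmax(r)+np.argmin(r))/2+295.5,v))
p=onz(c,C,.195);k=np.polyfit(p[:,0],p[:,1],1);print('yaw',np.degrees(np.arctan(k[0])),'y@.45,.67',np.polyval(k,[.45,.67]),(p[:,1]-np.polyval(k,p[:,0])).std())
E
```

```text
34 [(np.int64(269), -83), (np.int64(270), -65), (np.int64(305), 49), (np.int64(306), 76), (np.int64(327), -63), (np.int64(328), -69), (np.int64(361), 61), (np.int64(362), 69)]
40 [(np.int64(269), -61), (np.int64(270), -73), (np.int64(287), 97), (np.int64(288), 50), (np.int64(327), -42), (np.int64(346), -60), (np.int64(347), -69), (np.int64(361), 63), (np.int64(362), 71)]
46 [(np.int64(270), -81), (np.int64(271), -46), (np.int64(287), 97), (np.int64(288), 53), (np.int64(327), -45), (np.int64(346), -59), (np.int64(347), -70), (np.int64(361), 109), (np.int64(362), 53)]
52 [(np.int64(270), -88), (np.int64(271), -72), (np.int64(287), 48), (np.int64(288), 82), (np.int64(305), -37), (np.int64(328), 36), (np.int64(346), -61), (np.int64(347), -77), (np.int64(361), 111), (np.int64(362), 49)]
yaw -0.4017106022106483 y@.45,.67 [-0.2159 -0.2175] 9.550489396221133e-05
```

```bash
python3 -c "
from plant import ctrl
print(ctrl.sign_off(),ctrl.get_state()['time'])"
```

```text
the job is handed in; nothing more can be done
the job is handed in; nothing more can be done
```

The gate is hanging on the hinge post, fully home, and the job is handed in at about 10.5 s of robot time. I gripped it by its tab, slid the lower socket in sideways between the brackets and lowered both sockets together over the pintles. Then I let go and backed straight up, 0.14 m clear.

- **Seating:** while lowering, the tool met contact at z = 0.2016 m, against 0.2021 m expected for home. After release, the side view showed both rings down on their brackets, about where I predicted (within about 2 px).
- **Alignment:** the gate's yaw is -0.4°, against about -0.3 to -0.4° for the pintle-to-pad axis. The foot is centred on the pad to about 1 px in the wrist view.
- **Forces:** wrist forces at the end of each move were at most about 5 N. I did not read the peaks during the moves.
- **Divider:** I never moved near it, but took no separate picture of it at the end.
- **Disagreements:** the scene and side cameras differed by about 5–10 mm, so I used the wrist camera for the final positions. In the side view the upper ring sat 1–2 px off the prediction, but the sockets went on without sideways force until seated.

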